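# Index a worm-drive photo turntable to the next stop

## Task

The white bowl is being photographed from all round and needs its next view. Lift the red stop pin out of its bush and push it fully home in the next bush clockwise; then turn the hand crank clockwise, about three turns, until you feel the stop screw on the table come up lightly but firmly against the pin, and let go there. Do not force the drive against the pin, turn the table by its crank only, and leave the bowl and the two jars standing where they are.

Things in the scene. Friction and masses are not known exactly. Their poses are not given: they have to be found in the camera images.
- indexer: Fixed hand-cranked turntable on a black base disc 212 mm across and 10 mm thick; origin at its centre on the worktop, z up. Five square steel bushes (24 mm wide, tops at z 36) stand on it 88 mm from the centre, at 150, 105, 60, 15 and -30 degrees from its +x axis (counter-clockwise from above positive). The black gear box with the crank stands at [-130, -74] mm.
- bush0 (a point): Mouth centre of the 150 degree bush, z 36, in which the pin stands at the start.
- bush1 (a point): Mouth centre of the 105 degree bush, z 36, the next one clockwise, into which the pin must go: hole 11.2 mm wide, 26 mm deep, vertical, solid floor. A seated pin's foot is 26 mm below this point.
- pin_head (a point): Centre of the red head of the loose steel stop pin (70 g): head 16 mm across, 32 mm long; this point is 65 mm above the pin's foot, at z 75 when seated. Below it a 10 mm shank 49 mm long with chamfered foot; only the bush holds it. Grip the head from above with the fingers to either side along the table's rim, not towards the bowl; the stop dog's top is at z 50.
- stop_pin: The loose red-headed stop pin; origin at the centre of its foot (z 10 when seated), z up along the shank.
- table (a joint): Angle of the turntable (rad), positive clockwise from above; starts between -0.12 and -0.02. One crank turn moves it 1/24 turn (0.2618 rad). Its stop screw meets a pin in the 105 degree bush somewhere between 0.78 and 0.94: the screw's stick-out is set by hand and not given.
- stop_dog: Steel block, 12 x 22 x 12.5 mm, bolted to the turntable's rim 88 mm from the centre and travelling with it; origin at its centre (z 44), +x clockwise along the rim. A stop screw (10 mm round pad) sticks out 6 to 18 mm from its clockwise face. It should bear on the pin with 3 to 30 N; over 45 N spoils the drive.
- table_top (a point): Centre of the turntable's top face (disc 136 mm across, rubber mat, z 53).
- bowl_foot (a point): Centre of the underside of the loose white bowl (105 mm across, 54 mm high) that stands in the middle of the turntable and rides round with it; its rim is at z 107.
- crank_axis (a point): Point on the crank's vertical axis, at the height of the middle of the crank grip (z 101).
- crank_handle (a point): Centre (z 101) of the upright orange crank grip, 26 mm from the crank axis: 17 mm across, 34 mm tall, spinning freely on its spindle, so it can be held by a hand that does not turn while it is carried round. Nothing else stands near it except the crank arm below.
- jar: Loose glass jar with black lid, 81 mm across, 141 mm high, waiting at the left; origin under its centre. Leave alone.
- shaker: Loose glass jar with dark cap, 44 mm across, 105 mm high, waiting at the left; origin under its centre. Leave alone.
- crank (a joint): Angle of the crank (rad), positive clockwise from above, 24 times the table angle; at 0 the grip is on the -x side of the axis in the base's frame. Turning it free takes 3 to 5 N at the grip. It is self-locking: it stays where it is left. Once the screw touches the pin, each extra newton at the grip is about 7 N more on the pin.

How it is judged (in metres and radians):
On the way, in this order (a step that is already met when the one before it is completed fails the run):
1. the pin stands fully home in the next bush, let go, while the table is still at its old position (horizontal distance between stop_pin and bush1 below 0.003 m and z of stop_pin in the frame of bush1 below -0.0235 m and angle between pin_head's own z axis and vertical below 0.15 rad and contact force between the fingers and stop_pin below 0.2 N and value of joint table below 0.2 rad), for 0.2 s.
2. the crank has brought the stop screw firmly against the pin (horizontal distance between stop_pin and bush1 below 0.003 m and z of stop_pin in the frame of bush1 below -0.0235 m and angle between pin_head's own z axis and vertical below 0.15 rad and value of joint table above 0.74 rad and contact force between stop_dog and stop_pin between 3 and 30 N), for 0.2 s.
At the end, for the whole second after the job is handed in: Pin fully home in the next bush (foot within 3 mm of its axis and 2.5 mm of its floor, upright within 0.15 rad); table on by one division and at rest, its stop screw bearing on the pin with 3 to 30 N; bowl upright on the table within 15 mm of its centre (all of step 2 and value of joint table below 0.97 rad and velocity of joint table below 0.02 rad/s and linear speed of stop_pin below 0.02 m/s and horizontal distance between bowl_foot and table_top below 0.015 m and angle between bowl_foot's own z axis and vertical below 0.1 rad); the robot touches nothing.
It fails at once if the stop screw is driven against the pin with more than 45 N (contact force between stop_dog and stop_pin above 45 N).
It fails at once if the bowl is knocked off the middle of the table or tipped (not (horizontal distance between bowl_foot and table_top below 0.02 m and angle between bowl_foot's own z axis and vertical below 0.2 rad)).
It fails at once if a jar at the left is moved (distance of any of jar, shaker from where it was at the start of the episode above 0.03 m).
It fails at once if the robot pushes the table round by its stop dog (contact force between the arm and stop_dog above 5 N).
It also fails if it takes over 72 s, if anything falls off the work surface, if the arm or the gripper's body presses on something with over 40 N, if the wrist force passes 120 N, or if a joint passes its speed limit or range.

## Robot

A 6-joint arm with a two-finger parallel gripper is mounted at the origin on a cart in front of the work surface, level with it; the furniture and walls round the work are solid. World frame = base frame: x ahead of the robot, y to its left, z up, the work surface at z = 0. Lengths are in mm, angles in rad, forces in N, time in s.
With the tool pointing down it reaches from about 350 to 925 mm from the base axis. Payload 6.4 kg.
Tool frame: the origin (TCP) lies midway between the tips of the shut fingers; the grasp point (between the pads) lies 19 mm behind it; z points along the fingers, y is the line along which they close (so a half turn about z gives the same grasp; the last joint's range is limited). The gripper opens to 85 mm and grips with 20 to 120 N. Pads are 22 mm wide; open, the fingers measure 114 mm over their backs; the gripper's body (76 mm by 85 mm) begins 54 mm behind the grasp point. The pads swing forward as they close: fully open they stand 13 mm farther back than shut.
Start: joints at [-1.441, 0.245, 1.558, -0, 1.339, -0.174], TCP at [194.451, -620.244, 231.29] pointing down, gripper open.
Joint ranges: [-3.13, 3.13], [-1.02, 2.26], [0.13, 2.54], [-0.95, 4.09], [0.21, 2.88], [-2.74, 2.74]. Speed limits (rad/s): [2.57, 2.57, 3.14, 3.14, 3.14, 3.14].

## Interface

Orientations are given as a unit quaternion [w, x, y, z].
In Python, from bench import sense, grab_frame, calibration, job gives the robot as it stands.
- The arm moves only by the tool step_arm, never from a script. Its argument "deltas" is one flat list of numbers, 7 for each row, row after row: the shift along the tool's x, y, z normalised to -1 to 1, where 1 is 0.05 m, then the turn, a rotation vector about the tool's x, y, z normalised to -1 to 1, where 1 is 0.12 rad, then the opening, from 0 (shut) to 1 (fully open). A call has 1 to 10 rows; each row shifts and turns the commanded pose from where the row before left it, along the tool's axes as they then stand; what a row does not reach is not made up. A row lasts 1/8 s, in which the tool goes at most 62.5 mm and 10.7 degrees, less where a joint would pass 70% of its speed; a pose out of reach is approached as far as the arm can. A call with a number of a shift or a turn outside -1 to 1 is refused whole. A call with a gripper value outside its range is refused whole. The fingers move at their own pace and stop on an object; "grip_force" is the grip in N (left out, the last holds). Time passes only in rows, so rows that do not move let the fingers close. It gives the time, the measured TCP pose, the force, the opening and the grip force at its end, in the units of the state.
- sense(): the state, without advancing time (a new reading comes with each control period).
- grab_frame(name): name is "scene" or "top" or "wrist"; returns the picture (420x560x3 uint8, red, green, blue); there is no depth.
- calibration(name): a dict with "fx", "fy", "cx", "cy" (pixels), "dist_coeffs" ([k1, k2, p1, p2, k3] as OpenCV has them; the pictures are not rectified), "T" (4x4, takes a point from camera to world coordinates); the wrist camera has in their place "mount" (4x4, takes a point from camera to tool coordinates, whose origin is the TCP and whose axes are the flange's). Camera axes: x right, y up, looking along -z (the intrinsics and any distortion apply to the point x, -y, -z); pixel columns grow to the right and rows downward; lengths in mm; the calibration is good to about 2 mm. A picture is of the moment at which its call begins: read the wrist's pose just before it. calibration takes no time and is no camera call.
- job.sign_off(): hands the job in; it is judged then, once.
The state is a dict: "time_s": time; "q": joint angles; "dq": joint speeds; "tau": joint torques, N m; "position": TCP position; "tcp_rot": TCP orientation; "force": force on the tool from outside, world axes, zero at the start; "moment": the same for the moment, N m; "opening": finger opening in mm; "grasp_force": force on a finger pad.
Only numpy, scipy, OpenCV 4.12 (cv2) and the standard library are available. Lean on these libraries where they do the work, as an engineer would, in place of code of your own. Each camera call takes 0.05 s, during which the arm holds its last target. There are 200 camera calls.

## Working session

There is one attempt and no reset: what is moved stays moved. The work goes in short steps, Python scripts to look and compute and a tool call to move; the robot and the scene stay as the last step left them, time stands still between calls to the robot, and variables do not carry over. Pictures are saved under pics/ and viewed, at most 10 in all, crops included, and the job is handed in when it is done.

Besides the shell and the picture viewer there is one more tool, called as name(argument=value, ...) on one line, values as JSON. step_arm: Moves the arm, as the interface text tells. Scaled input: -1 to 1 covers 0.05 m each way for a shift and 0.12 rad each way for a turn. Its arguments: {"type":"object","properties":{"deltas":{"type":"array"},"grip_force":{"type":"number"}},"required":["deltas"]}

```bash
mkdir -p pics; ls
python3 - <<'E'
from bench import *
import cv2,numpy as np
print(sense())
for n in("scene","top","wrist"):
    c=calibration(n);print(n,{k:np.round(v,4).tolist() for k,v in c.items()})
for n in("scene","top"):
    cv2.imwrite(f"pics/{n}0.png",grab_frame(n)[:,:,::-1])
E
```

```text
pics
{'time_s': 0.0, 'q': array([-1.44108001e+00,  2.45826726e-01,  1.55898924e+00,  1.43669203e-05,
        1.33871896e+00, -1.74117478e-01]), 'dq': array([ 7.97595879e-04, -8.04643226e-06, -3.40986773e-04,  3.68919911e-04,
        3.94309457e-04,  4.33139328e-04]), 'tau': array([ 1.26198054e-03, -4.29501379e+01, -3.26129580e+01, -3.46555510e-05,
        5.38729801e-03, -2.28199087e-05]), 'position': array([ 194.393257  , -619.67351542,  230.18555298]), 'tcp_rot': array([-9.70742063e-04,  9.88482589e-01,  1.51331517e-01,  2.85455710e-05]), 'force': array([-0.23852604,  0.19551014, -0.26552854]), 'moment': array([-0.0567472 ,  0.02140269, -0.01578362]), 'grasp_force': 0.0, 'opening': 84.9698980800284}
scene {'fx': 426.3208, 'fy': 426.3208, 'cx': 276.8755, 'cy': 207.4472, 'dist_coeffs': [-0.1249, 0.0, 0.0, 0.0, 0.0], 'T': [[-0.8399, 0.4094, -0.3562, 226.1257], [-0.5426, -0.6216, 0.565, 627.634], [0.0099, 0.6678, 0.7442, 751.6937], [0.0, 0.0, 0.0, 1.0]]}
top {'fx': 467.5572, 'fy': 467.5572, 'cx': 282.7432, 'cy': 206.426, 'dist_coeffs': [-0.1279, 0.0, 0.0, 0.0, 0.0], 'T': [[0.0171, 0.9919, -0.1257, 407.3246], [-0.9998, 0.0164, -0.0066, 155.901], [-0.0045, 0.1258, 0.992, 1092.0668], [0.0, 0.0, 0.0, 1.0]]}
wrist {'fx': 366.1076, 'fy': 366.1076, 'cx': 279.312, 'cy': 212.7268, 'dist_coeffs': [-0.0712, 0.0, 0.0, 0.0, 0.0], 'mount': [[0.0014, 0.9495, 0.3138, 81.3251], [1.0, -0.0015, -0.0, 0.1541], [0.0004, 0.3138, -0.9495, -142.7706], [0.0, 0.0, 0.0, 1.0]]}
```

View pics/top0.png

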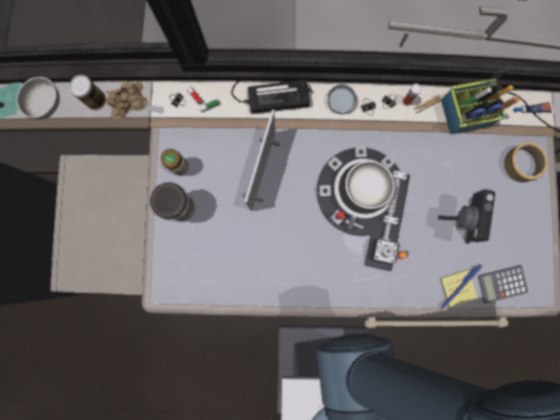

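View pics/scene0.png

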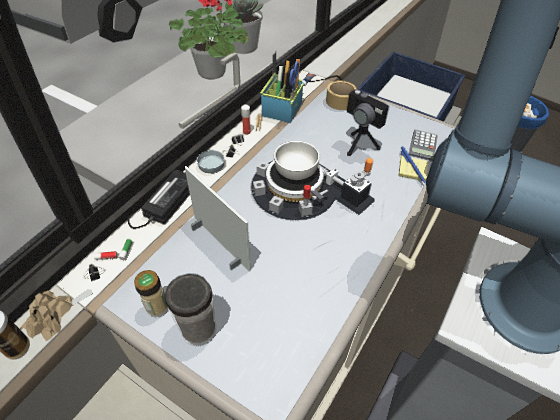

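The top view shows the turntable at about (360,190), red pin near (340,215), bushes round the left side of the rim, and crank box near (385,252) with orange grip at (403,255). The jars are far left and a white screen stands at (262,160). I'll enlarge the indexer.

```bash
cat > h.py <<'E'
import numpy as np,cv2
from bench import *
from scipy.spatial.transform import Rotation as R
def cam(n,st=None):
    c=calibration(n)
    K=np.array([[c['fx'],0,c['cx']],[0,c['fy'],c['cy']],[0,0,1.]])
    if n=='wrist':
        T=np.eye(4);T[:3,:3]=R.from_quat(np.roll(st['tcp_rot'],-1)).as_matrix();T[:3,3]=st['position'];T=T@c['mount']
    else:T=np.array(c['T'])
    return K,np.array(c['dist_coeffs']),T
def back(n,uv,z,st=None):
    "pixel -> world point on plane z"
    K,d,T=cam(n,st)
    p=cv2.undistortPoints(np.array([[uv]],float),K,d)[0,0]
    r=T[:3,:3]@[p[0],-p[1],-1];o=T[:3,3]
    return o+r*(z-o[2])/r[2]
def proj(n,P,st=None):
    K,d,T=cam(n,st)
    q=(np.atleast_2d(P)-T[:3,3])@T[:3,:3]*[1,-1,-1]
    return cv2.projectPoints(q,np.zeros(3),np.zeros(3),K,d)[0][:,0]
E
python3 - <<'E'
import cv2
a=cv2.imread('pics/top0.png')[140:275,305:425]
cv2.imwrite('pics/topc.png',cv2.resize(a,None,fx=4.4,fy=4.4,interpolation=cv2.INTER_CUBIC))
E
```

```text
(no output)
```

View pics/topc.png

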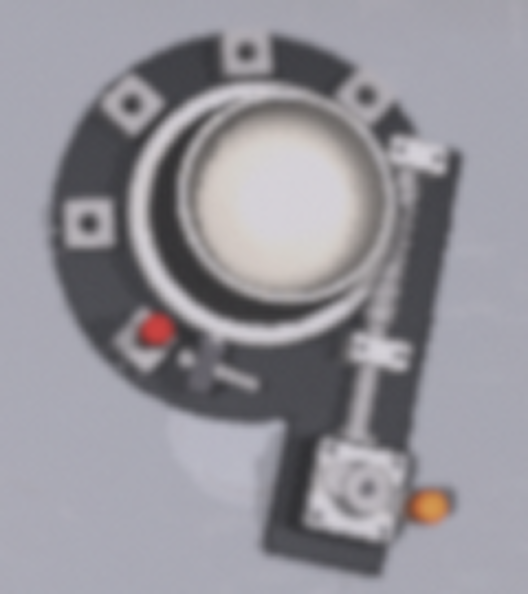

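The crop shows bush holes at (89,222), (133,104), (246,52), (366,95), red pin head top at (157,330), orange grip top at (431,506), stop dog near (207,365) with its screw pointing to the pin.

```bash
cat >> h.py <<'E'
def fit(n,uvs,degs,st=None):
    P=np.array([back(n,u,36,st)[:2] for u in uvs])
    a=np.radians(degs);B=88*np.c_[np.cos(a),np.sin(a)]
    r=R.align_vectors(np.c_[P-P.mean(0),0*a],np.c_[B-B.mean(0),0*a])[0]
    th=r.as_rotvec()[2];M=r.as_matrix()[:2,:2];c=P.mean(0)-M@B.mean(0)
    print('centre',c,'yaw',th,'resid',np.round(P-(B@M.T+c),1).tolist())
    return c,th,M
E
python3 - <<'E'
from h import *
f=lambda u,v:(305+u/4.4,140+v/4.4)
c,th,M=fit('top',[f(89,222),f(133,104),f(246,52),f(366,95)],[105,60,15,-30])
b=lambda d:c+M@(88*np.array([np.cos(np.radians(d)),np.sin(np.radians(d))]))
print('bush0',b(150),'pin',back('top',f(157,330),91),'bush1',b(105))
g=back('top',f(431,506),118);print('box',c+M@[-130,-74],'grip',g,'rel box in base frame',M.T@(g[:2]-c)-[-130,-74])
for d in(150,105):
    a=np.radians(d)+th;print(d,'tangent dir',np.degrees(a)+90)
s=sense();m=R.from_quat(np.roll(s['tcp_rot'],-1)).as_matrix();print(m)
E
```

```text
centre [584.25035982 -21.5450596 ] yaw -0.20520014856045712 resid [[0.3, 0.1], [-0.2, -0.6], [-0.2, 0.3], [0.1, 0.3]]
bush0 [518.60457516  37.06066501] pin [517.57073419  37.36704976  91.        ] bush1 [579.27228561  66.31402518]
box [441.89926066 -67.50335122] grip [432.50404855 -90.65483787 118.        ] rel box in base frame [ -4.48068364 -24.58017125]
150 tangent dir 228.2428975320283
105 tangent dir 183.24289753202834
[[ 9.54212368e-01  2.99129937e-01 -1.91594613e-04]
 [ 2.99129824e-01 -9.54210922e-01  1.69270992e-03]
 [ 3.23518539e-04 -1.67251640e-03 -9.99998549e-01]]
```

```bash
cat >> h.py <<'E'
def plan(target,yaw_y,n,op,st=None,start=None):
    "rows to go straight to target [mm], finger line at yaw_y deg (tool down), from measured pose"
    s=st or sense();m=R.from_quat(np.roll(s['tcp_rot'],-1)).as_matrix()
    p=np.array(start if start is not None else s['position'],float);y=np.arctan2(m[1,1],m[0,1])
    t=np.array(target,float);g=y+(np.radians(yaw_y)-y+np.pi)%(2*np.pi)-np.pi
    for i in range(n):
        d=(t-p)/(n-i);w=(g-y)/(n-i)
        X=np.array([-np.sin(y),np.cos(y),0]);Y=np.array([np.cos(y),np.sin(y),0])
        r=np.round([X@d/50,Y@d/50,-d[2]/50,-w/.12],2)
        p=p+50*(r[0]*X+r[1]*Y)-[0,0,50*r[2]];y-=.12*r[3]
        print(f"{r[0]:g},{r[1]:g},{r[2]:g},0,0,{r[3]:g},{op},")
E
python3 - <<'E'
from h import *
plan([518,37,185],48,18,1)
E
```

```text
0.56,-0.59,0.05,0,0,-0.97,1,
0.63,-0.52,0.05,0,0,-0.97,1,
0.68,-0.44,0.05,0,0,-0.97,1,
0.73,-0.36,0.05,0,0,-0.98,1,
0.77,-0.27,0.05,0,0,-0.97,1,
0.79,-0.18,0.05,0,0,-0.98,1,
0.81,-0.09,0.05,0,0,-0.97,1,
0.81,0.01,0.05,0,0,-0.98,1,
0.81,0.1,0.05,0,0,-0.97,1,
0.79,0.19,0.05,0,0,-0.98,1,
0.76,0.29,0.05,0,0,-0.97,1,
0.72,0.37,0.05,0,0,-0.98,1,
0.68,0.45,0.05,0,0,-0.97,1,
0.62,0.53,0.05,0,0,-0.98,1,
0.55,0.6,0.05,0,0,-0.97,1,
0.48,0.66,0.05,0,0,-0.98,1,
0.39,0.71,0.05,0,0,-0.97,1,
0.31,0.75,0.06,0,0,-0.98,1,
```

step_arm(deltas=[0.56,-0.59,0.05,0,0,-0.97,1,0.63,-0.52,0.05,0,0,-0.97,1,0.68,-0.44,0.05,0,0,-0.97,1,0.73,-0.36,0.05,0,0,-0.98,1,0.77,-0.27,0.05,0,0,-0.97,1,0.79,-0.18,0.05,0,0,-0.98,1,0.81,-0.09,0.05,0,0,-0.97,1,0.81,0.01,0.05,0,0,-0.98,1,0.81,0.1,0.05,0,0,-0.97,1])

```text
time_s: 1.23
position: [356.9, -290.6, 208.4]
tcp_rot: [-0.0, 0.778, 0.628, 0.0]
force: [0.7, 0.7, -0.1]
opening: 85.8
grasp_force: 0.0
```

step_arm(deltas=[0.79,0.19,0.05,0,0,-0.98,1,0.76,0.29,0.05,0,0,-0.97,1,0.72,0.37,0.05,0,0,-0.98,1,0.68,0.45,0.05,0,0,-0.97,1,0.62,0.53,0.05,0,0,-0.98,0.5,0.55,0.6,0.05,0,0,-0.97,0.5,0.48,0.66,0.05,0,0,-0.98,0.5,0.39,0.71,0.05,0,0,-0.97,0.5,0.31,0.75,0.06,0,0,-0.98,0.5,0,0,0,0,0,0,0.5])

```text
time_s: 2.48
position: [518.1, 38.2, 185.1]
tcp_rot: [-0.001, 0.357, 0.934, -0.0]
force: [1.3, 0.1, 0.2]
opening: 43.0
grasp_force: 0.0
```

Run:
```python
from h import *
s=sense();print(s['time_s'],s['position'],s['tcp_rot'],s['q'],s['opening'],s['force'])
a=grab_frame('wrist')[:,:,::-1]
cv2.imwrite('pics/w1.png',cv2.resize(a,None,fx=1.42,fy=1.42,interpolation=cv2.INTER_CUBIC))
np.save('s1.npy',s,allow_pickle=True)
print(proj('wrist',[518,37,91],s)*1.42)
```

```text
2.475 [518.13758233  38.23998551 185.07470935] [-6.92771893e-04  3.56611284e-01  9.34252592e-01 -7.33427485e-05] [-1.44871331e-01 -1.35551038e-02  1.92802899e+00  1.68679607e-04
  1.22850297e+00 -9.86447843e-01] 42.9881471265603 [1.30730545 0.09592881 0.20974384]
[[393.20299811 307.55305317]]
```

View pics/w1.png

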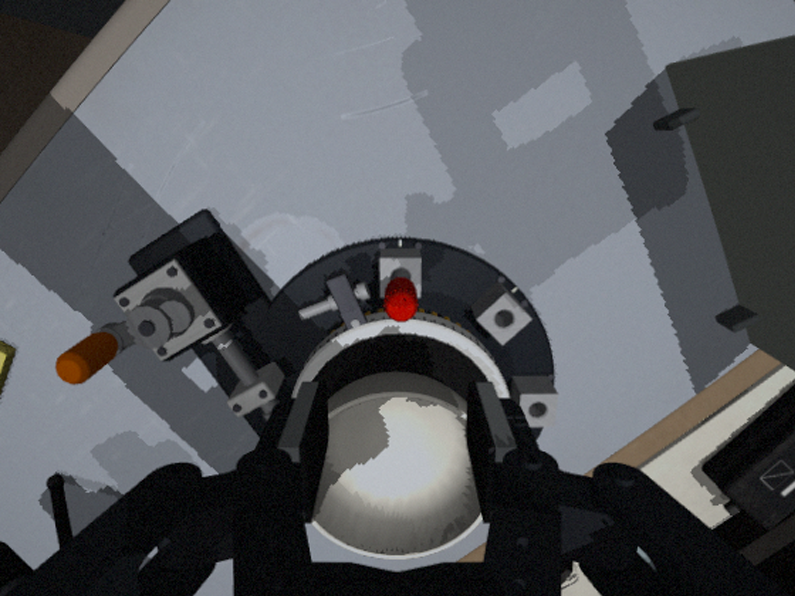

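The wrist view shows the red head top at (402,307), the bush1 hole at (505,318), bush2 hole at (538,409), the dog at (345,300) with its screw to its left and right, orange grip top at (72,367).

Run:
```python
from h import *
s=np.load('s1.npy',allow_pickle=True).item()
w=lambda u,v,z:print((u,v),back('wrist',(u/1.42,v/1.42),z,s).round(1))
w(402,307,91);w(505,318,36);w(538,409,36);w(72,367,118);w(400,275,36)
print(proj('wrist',[[579.3,66.3,36],[518.6,37,36],[518,37,59]],s)*1.42)
```

```text
(402, 307) [520.6  40.3  91. ]
(505, 318) [581.2  69.8  36. ]
(538, 409) [644.5  47.7  36. ]
(72, 367) [434.8 -85.9 118. ]
(400, 275) [519.5  40.5  36. ]
[[498.42093041 319.43579055]
 [394.5027491  277.81181864]
 [393.58728521 288.43509043]]
```

step_arm(deltas=[0,0.03,0.6,0,0,0,0.5,0,0,0.6,0,0,0,0.5,0,0,0.6,0,0,0,0.5,0,0,0.5,0,0,0,0.5,0,0,0.24,0,0,0,0.5,0,0,0,0,0,0,0,0,0,0,0,0,0,0,0,0,0,0,0,0,0,0,0,0,0,0,0,0,0,0,0,0,0,0,0], grip_force=30)

```text
time_s: 3.78
position: [519.7, 37.4, 59.4]
tcp_rot: [0.001, 0.358, 0.934, 0.0]
force: [0.6, 1.0, 1.3]
opening: 14.8
grasp_force: 29.7
```

step_arm(deltas=[0,0,-0.3,0,0,0,0,0,0,-0.6,0,0,0,0,-0.13,0.31,0,0,0,0,0,-0.13,0.31,0,0,0,0,0,-0.13,0.31,0,0,0,0,0,-0.12,0.31,0,0,0,0,0,0,0,0,0,0,0,0,0,0,0,0,0,0,0])

```text
time_s: 4.78
position: [578.9, 66.2, 104.0]
tcp_rot: [-0.0, 0.358, 0.934, -0.0]
force: [-0.6, -0.8, -1.0]
opening: 15.0
grasp_force: 29.7
```

Run:
```python
from h import *
s=sense();print(s['time_s'],s['position'],s['tcp_rot'],s['opening'],s['force'],s['grasp_force'])
a=grab_frame('wrist')[:,:,::-1]
cv2.imwrite('pics/w2.png',cv2.resize(a[150:400,170:400],None,fx=2.4,fy=2.4,interpolation=cv2.INTER_CUBIC))
np.save('s2.npy',s,allow_pickle=True)
```

```text
4.775 [578.89010055  66.21351429 103.95601028] [-3.79136545e-04  3.58288500e-01  9.33610793e-01 -3.07931687e-04] 15.011770980466915 [-0.56227288 -0.77359252 -0.99005985] 29.65056680550333
```

View pics/w2.png

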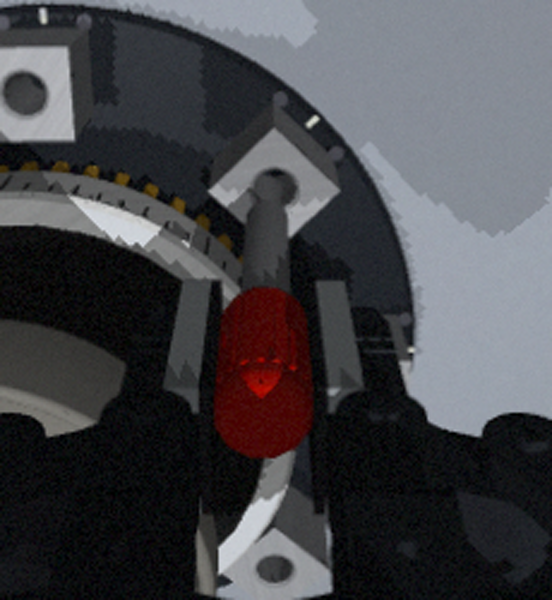

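The wrist crop shows the pin held upright between the pads, its foot about at (270,186) in the crop, just in front of the bush1 hole at (277,187); the old bush0 is empty at (24,93).

Run:
```python
from h import *
s=np.load('s2.npy',allow_pickle=True).item()
g=lambda u,v:(170+u/2.4,150+v/2.4)
f=back('wrist',g(270,186),54.6,s);h=back('wrist',g(277,187),36,s);h0=back('wrist',g(24,93),36,s)
print(f,h,h0,h-h0)
m=R.from_quat(np.roll(s['tcp_rot'],-1)).as_matrix();print('tool',m.T@(h-f))
# if the pin hangs under the axis: expected foot and head pixels
c=s['position'];pr=proj('wrist',[[c[0],c[1],54.6],[c[0],c[1],36]],s);print((pr-[170,150])*2.4)
```

```text
[574.53148804  73.37197952  54.6       ] [581.23737535  69.98448126  36.        ] [520.62259186  39.71234276  36.        ] [60.61478349 30.2721385   0.        ]
tool [-7.25952123  1.98422492 18.59479153]
[[259.68348308 217.8014538 ]
 [259.92443057 189.81723104]]
```

Run:
```python
from h import *
s=np.load('s2.npy',allow_pickle=True).item()
m=R.from_quat(np.roll(s['tcp_rot'],-1)).as_matrix()
def pr(x,z,r): # tool coords, circle radius r, extremes (upper,lower,centre col)
    a=np.linspace(0,6.283,60);P=np.c_[x+r*np.cos(a),r*np.sin(a),0*a+z]@m.T+s['position']
    q=(proj('wrist',P,s)-[170,150])*2.4;return q[:,1].min().round(),q[:,1].max().round(),q[:,0].mean().round(),(q[:,0].max()-q[:,0].min()).round()
# z tool: pin length coordinate L from foot -> z=49.4-L (down positive)
for a,b in [(0,0),(1.4,0),(3,0),(6,0),(1.4,.1),(1.4,.15),(3,.1)]:
    x=lambda L:a+b*(65-L)
    print(a,b,'headtop lower',pr(x(81),49.4-81,8),'shoulder upper',pr(x(49),.4,8),'foot',pr(x(0),49.4,4),pr(x(2),47.4,5))
```

```text
0 0 headtop lower (np.float64(380.0), np.float64(470.0), np.float64(258.0), np.float64(107.0)) shoulder upper (np.float64(281.0), np.float64(358.0), np.float64(259.0), np.float64(87.0)) foot (np.float64(202.0), np.float64(233.0), np.float64(260.0), np.float64(34.0)) (np.float64(201.0), np.float64(240.0), np.float64(259.0), np.float64(43.0))
1.4 0 headtop lower (np.float64(372.0), np.float64(462.0), np.float64(258.0), np.float64(107.0)) shoulder upper (np.float64(274.0), np.float64(352.0), np.float64(259.0), np.float64(87.0)) foot (np.float64(196.0), np.float64(228.0), np.float64(260.0), np.float64(34.0)) (np.float64(195.0), np.float64(235.0), np.float64(259.0), np.float64(43.0))
3 0 headtop lower (np.float64(363.0), np.float64(454.0), np.float64(258.0), np.float64(108.0)) shoulder upper (np.float64(266.0), np.float64(344.0), np.float64(259.0), np.float64(87.0)) foot (np.float64(190.0), np.float64(222.0), np.float64(260.0), np.float64(34.0)) (np.float64(189.0), np.float64(229.0), np.float64(259.0), np.float64(43.0))
6 0 headtop lower (np.float64(344.0), np.float64(437.0), np.float64(2
[... 613 characters left out ...]
(43.0))
1.4 0.15 headtop lower (np.float64(386.0), np.float64(475.0), np.float64(258.0), np.float64(106.0)) shoulder upper (np.float64(262.0), np.float64(340.0), np.float64(259.0), np.float64(88.0)) foot (np.float64(157.0), np.float64(189.0), np.float64(260.0), np.float64(34.0)) (np.float64(157.0), np.float64(198.0), np.float64(260.0), np.float64(43.0))
3 0.1 headtop lower (np.float64(372.0), np.float64(462.0), np.float64(258.0), np.float64(107.0)) shoulder upper (np.float64(258.0), np.float64(337.0), np.float64(259.0), np.float64(88.0)) foot (np.float64(164.0), np.float64(196.0), np.float64(260.0), np.float64(34.0)) (np.float64(163.0), np.float64(204.0), np.float64(259.0), np.float64(43.0))
```

Run:
```python
from h import *
a=cv2.imread('pics/w2.png')[130:330,180:360];a=cv2.resize(a,(400,444));a=np.clip(a.astype(float)*2.2,0,255).astype(np.uint8)
s=grab_frame('scene')[:,:,::-1];s=s[130:230,240:330];s=cv2.resize(s,(400,444),interpolation=cv2.INTER_CUBIC)
cv2.imwrite('pics/c3.png',np.hstack([a,s]))
p=sense()['position'];print((proj('scene',[[p[0],p[1],55],[p[0],p[1],104],[p[0],p[1],136]])-[240,130])*4.44)
```

```text
[[166.61055131 288.49225391]
 [167.71759194 219.39874528]
 [168.48741626 171.32724331]]
```

View pics/c3.png

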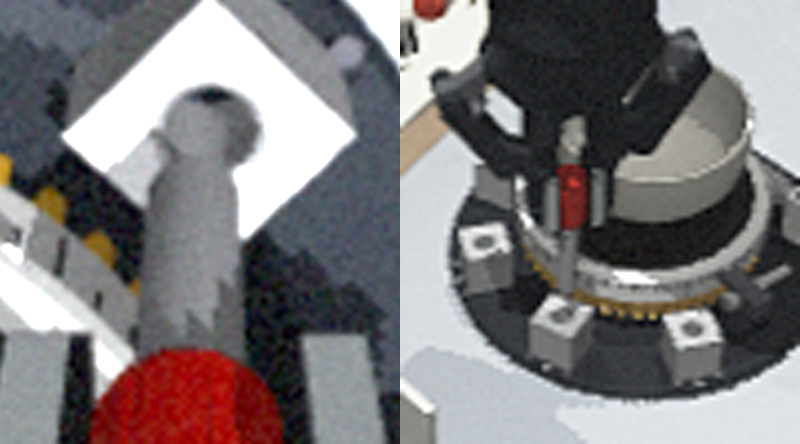

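The picture shows the shank end clearly at y≈165 in the left crop (w2: foot centre ≈(267,220)); the dark disc beyond is shadow in the hole. The right crop shows the pin upright above bush1.

Run:
```python
from h import *
s=np.load('s2.npy',allow_pickle=True).item()
g=lambda u,v:(170+u/2.4,150+v/2.4)
f=back('wrist',g(267,220),54.6,s);h=back('wrist',g(277,187.5),36,s)
m=R.from_quat(np.roll(s['tcp_rot'],-1)).as_matrix();print(f,h,h-f,'tool',m.T@(h-f))
# move so far vs bush pitch
print('moved',s['position']-[519.7,37.4,59.4])
```

```text
[580.46412625  67.12597549  54.6       ] [581.33961085  69.89381471  36.        ] [  0.87548461   2.76783921 -18.6       ] tool [ 1.19192159  2.6586704  18.59833869]
moved [59.19010055 28.81351429 44.55601028]
```

step_arm(deltas=[0.01,0.044,0.15,0,0,0,0,0,0,0.15,0,0,0,0,0,0,0.04,0,0,0,0,0,0,0.04,0,0,0,0,0,0,0,0,0,0,0,0,0,0,0,0,0,0])

```text
time_s: 5.62
position: [580.8, 68.4, 85.0]
tcp_rot: [0.0, 0.358, 0.934, 0.0]
force: [0.2, -0.3, -0.1]
opening: 15.0
grasp_force: 29.7
```

step_arm(deltas=[0,0,0.03,0,0,0,0,0,0,0.03,0,0,0,0,0,0,0.03,0,0,0,0,0,0,0,0,0,0,0])

```text
time_s: 6.12
position: [580.6, 68.2, 80.1]
tcp_rot: [-0.0, 0.358, 0.934, -0.0]
force: [-0.1, -2.1, -1.4]
opening: 15.0
grasp_force: 29.5
```

step_arm(deltas=[-0.008,-0.008,0.06,0,0,0,0,0,0,0.06,0,0,0,0,0,0,0.06,0,0,0,0,0,0,0.04,0,0,0,0,0,0,0,0,0,0,0])

```text
time_s: 6.75
position: [580.5, 67.9, 69.0]
tcp_rot: [-0.0, 0.358, 0.934, -0.0]
force: [1.0, -0.7, -1.2]
opening: 14.9
grasp_force: 29.6
```

Going in freely; the floor is expected at TCP z ≈ 59.4.

step_arm(deltas=[0,0,0.06,0,0,0,0,0,0,0.06,0,0,0,0,0,0,0.04,0,0,0,0,0,0,0.04,0,0,0,0,0,0,0,0,0,0,0])

```text
time_s: 7.38
position: [580.8, 67.8, 59.5]
tcp_rot: [0.0, 0.358, 0.934, 0.0]
force: [-0.8, -0.2, 1.7]
opening: 15.3
grasp_force: 29.7
```

step_arm(deltas=[0,0,0.02,0,0,0,0,0,0,0.02,0,0,0,0,0,0,0.02,0,0,0,0,0,0,0,0,0,0,0])

```text
time_s: 7.88
position: [582.2, 67.7, 59.0]
tcp_rot: [0.001, 0.358, 0.934, 0.0]
force: [-4.1, -1.0, 13.2]
opening: 14.9
grasp_force: 30.8
```

step_arm(deltas=[0,0,-0.02,0,0,0,0.32,0,0,0,0,0,0,0.32,0,0,0,0,0,0,0.32,0,0,-0.4,0,0,0,0.32,0,0,-0.9,0,0,0,0.32,0,0,-0.7,0,0,0,0.5,0,0,0,0,0,0,0.5])

```text
time_s: 8.75
position: [583.4, 67.7, 162.5]
tcp_rot: [0.004, 0.358, 0.934, 0.001]
force: [0.1, -0.3, 0.0]
opening: 43.2
grasp_force: 0.0
```

Run:
```python
from h import *
s=sense();print(s['time_s'],s['position'],s['opening'],s['force'])
a=grab_frame('wrist')[:,:,::-1]
cv2.imwrite('pics/w4.png',cv2.resize(a[130:400,30:400],None,fx=2.1,fy=2.1,interpolation=cv2.INTER_CUBIC))
np.save('s4.npy',s,allow_pickle=True)
plan([434,-88.3,165],48,6,.6)
```

```text
8.75 [583.4141803   67.7077499  162.49058605] 43.16458907814145 [ 0.09440978 -0.3384108   0.0262721 ]
0.02,-0.72,-0.02,0,0,0,0.6,
0.02,-0.72,-0.02,0,0,0,0.6,
0.02,-0.71,-0.02,0,0,0,0.6,
0.02,-0.72,-0.01,0,0,0,0.6,
0.01,-0.71,-0.02,0,0,0,0.6,
0.02,-0.72,-0.01,0,0,0,0.6,
```

View pics/w4.png

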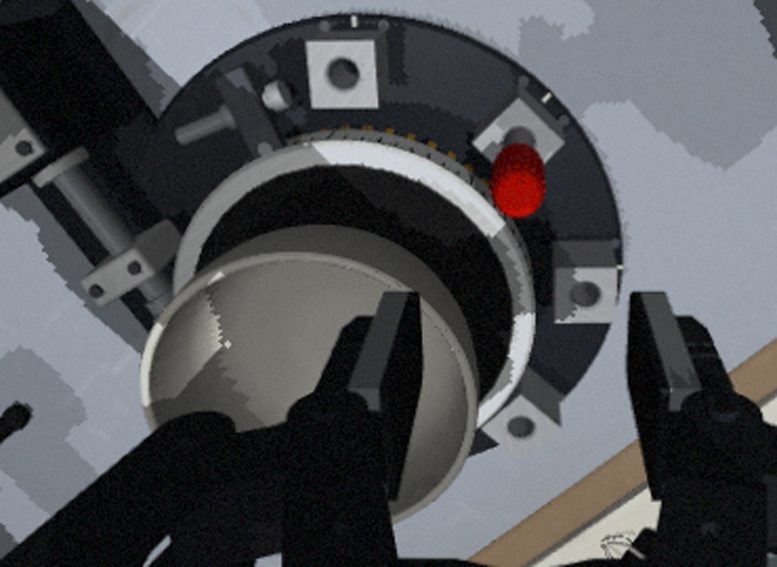

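The pin stands home in bush1 with its head top at (518,195), released. The stop dog is at (245,110) with its screw pad at (280,96); bush holes at (343,73), (586,293), (521,427).

Run:
```python
from h import *
s=np.load('s4.npy',allow_pickle=True).item()
g=lambda u,v:(30+u/2.1,130+v/2.1)
c,th,M=fit('wrist',[g(343,73),g(586,293),g(521,427)],[150,60,15],s)
print('pin top rel',M.T@(back('wrist',g(518,197),91,s)[:2]-c),'bush1',88*np.cos(np.radians(105)),88*np.sin(np.radians(105)))
for u,v,z in [(280,96,44),(284,96,44),(276,96,44),(245,75,50),(268,150,50)]:
    p=M.T@(back('wrist',g(u,v),z,s)[:2]-c);a=np.degrees(np.arctan2(p[1],p[0]));r=np.hypot(*p)
    print(u,v,p.round(1),'ang',a.round(2),'rad',r.round(1))
```

```text
centre [586.30186673 -18.46426082] yaw -0.20162456242971172 resid [[0.2, -0.0], [-0.2, 0.2], [0.0, -0.2]]
pin top rel [-21.7985576   84.18018123] bush1 -22.776075969021836 85.001472713438
280 96 [-81.   22.8] ang 164.27 rad 84.2
284 96 [-80.3  24. ] ang 163.34 rad 83.8
276 96 [-81.8  21.6] ang 165.19 rad 84.6
245 75 [-93.3  19.1] ang 168.4 rad 95.2
268 150 [-67.8  10.2] ang 171.45 rad 68.6
```

step_arm(deltas=[0.02,-0.72,-0.02,0,0,0,0.5,0.02,-0.72,-0.02,0,0,0,0.5,0.02,-0.71,-0.02,0,0,0,0.5,0.02,-0.72,-0.01,0,0,0,0.5,0.01,-0.71,-0.02,0,0,0,0.5,0.02,-0.72,-0.01,0,0,0,0.5,0,0,0,0,0,0,0.5])

```text
time_s: 9.68
position: [431.0, -88.9, 161.2]
tcp_rot: [-0.001, 0.36, 0.933, 0.0]
force: [0.6, 0.5, -0.4]
opening: 42.6
grasp_force: 0.0
```

step_arm(deltas=[-0.04,0.05,0.5,0,0,0,0.5,0,0,0.5,0,0,0,0.5,0,0,0.42,0,0,0,0.5,0,0,0,0,0,0,0.5,0,0,0,0,0,0,0,0,0,0,0,0,0,0,0,0,0,0,0,0,0,0,0,0,0,0,0,0], grip_force=20)

```text
time_s: 10.68
position: [435.8, -89.2, 92.3]
tcp_rot: [0.0, 0.358, 0.934, -0.002]
force: [-5.7, -6.8, -0.1]
opening: 16.2
grasp_force: 21.1
```

Run:
```python
from h import *
s=sense();print(s['time_s'],s['position'],s['tcp_rot'],s['opening'],s['force'],s['grasp_force'])
a=grab_frame('wrist')[:,:,::-1][130:400,100:450]
b=grab_frame('top')[:,:,::-1][140:275,305:425]
cv2.imwrite('pics/c5.png',np.hstack([cv2.resize(a,(420,324)),cv2.resize(b,(288,324))]))
```

```text
10.675 [435.80913853 -89.24502318  92.33738304] [ 3.78210862e-04  3.57881556e-01  9.33764947e-01 -1.91636378e-03] 16.159101244719622 [-5.71277737 -6.75187205 -0.06358402] 21.11854166141711
```

View pics/c5.png

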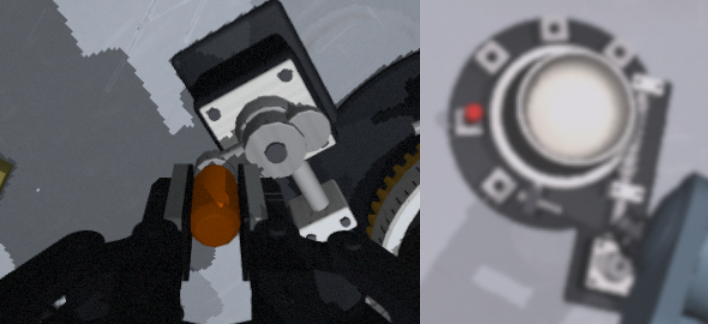

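Left: the orange grip is held between the pads at (215,205) with the crank arm free; right: pin head in bush1 at (473,113). Now compute the crank arc.

```bash
cat >> h.py <<'E'
def arc(a0,step,n,r=26,shift=(0,0)):
    "clockwise arc rows from world angle a0 deg; shift (world mm) spread over the rows"
    m=R.from_quat(np.roll(sense()['tcp_rot'],-1)).as_matrix()
    y=np.arctan2(m[1,1],m[0,1]);X=np.array([-np.sin(y),np.cos(y)]);Y=np.array([np.cos(y),np.sin(y)])
    u=lambda a:r*np.array([np.cos(np.radians(a)),np.sin(np.radians(a))])
    e=np.zeros(2);out=[]
    for i in range(n):
        w=u(a0-step*(i+1))-u(a0)+np.array(shift)*(i+1)/n-e
        q=np.round([X@w/50,Y@w/50],3);e=e+50*(q[0]*X+q[1]*Y)
        out.append(f"{q[0]:g},{q[1]:g},0,0,0,0,0")
    print('\n'.join(out),'\nend angle',a0-step*n)
E
python3 - <<'E'
from h import *
arc(-110,22.5,8,shift=(-.3,-.4))
E
```

```text
0.199,-0.039,0,0,0,0,0
0.199,0.04,0,0,0,0,0
0.167,0.114,0,0,0,0,0
0.111,0.168,0,0,0,0,0
0.038,0.198,0,0,0,0,0
-0.042,0.198,0,0,0,0,0
-0.114,0.166,0,0,0,0,0
-0.17,0.11,0,0,0,0,0 
end angle -290.0
```

step_arm(deltas=[0.199,-0.039,0,0,0,0,0,0.199,0.04,0,0,0,0,0,0.167,0.114,0,0,0,0,0,0.111,0.168,0,0,0,0,0,0,0,0,0,0,0,0])

```text
time_s: 11.4
position: [418.3, -53.9, 92.2]
tcp_rot: [-0.003, 0.358, 0.934, -0.001]
force: [-13.2, 0.7, 10.9]
opening: 16.2
grasp_force: 22.1
```

step_arm(deltas=[0.038,0.198,0,0,0,0,0,-0.042,0.198,0,0,0,0,0,-0.114,0.166,0,0,0,0,0,-0.17,0.11,0,0,0,0,0,0,0,0,0,0,0,0])

```text
time_s: 12.02
position: [453.5, -40.6, 92.1]
tcp_rot: [-0.0, 0.358, 0.934, -0.002]
force: [-4.3, -6.3, 1.4]
opening: 15.8
grasp_force: 21.2
```

Run:
```python
from h import *
arc(-290,22.5,10,shift=(-.6,-.4))
arc(-515,22.5,10)
```

```text
-0.199,0.036,0,0,0,0,0
-0.198,-0.043,0,0,0,0,0
-0.167,-0.116,0,0,0,0,0
-0.111,-0.171,0,0,0,0,0
-0.037,-0.201,0,0,0,0,0
0.042,-0.2,0,0,0,0,0
0.114,-0.169,0,0,0,0,0
0.171,-0.112,0,0,0,0,0
0.199,-0.039,0,0,0,0,0
0.199,0.04,0,0,0,0,0 
end angle -515.0
0.168,0.114,0,0,0,0,0
0.111,0.17,0,0,0,0,0
0.037,0.2,0,0,0,0,0
-0.042,0.198,0,0,0,0,0
-0.114,0.168,0,0,0,0,0
-0.17,0.111,0,0,0,0,0
-0.199,0.037,0,0,0,0,0
-0.199,-0.041,0,0,0,0,0
-0.167,-0.115,0,0,0,0,0
-0.111,-0.17,0,0,0,0,0 
end angle -740.0
```

step_arm(deltas=[-0.199,0.036,0,0,0,0,0,-0.198,-0.043,0,0,0,0,0,-0.167,-0.116,0,0,0,0,0,-0.111,-0.171,0,0,0,0,0,-0.037,-0.201,0,0,0,0,0])

```text
time_s: 12.65
position: [462.9, -80.0, 92.1]
tcp_rot: [-0.001, 0.359, 0.933, 0.002]
force: [-3.5, 9.7, 3.6]
opening: 16.5
grasp_force: 21.5
```

step_arm(deltas=[0.042,-0.2,0,0,0,0,0,0.114,-0.169,0,0,0,0,0,0.171,-0.112,0,0,0,0,0,0.199,-0.039,0,0,0,0,0,0.199,0.04,0,0,0,0,0])

```text
time_s: 13.28
position: [420.0, -77.6, 92.4]
tcp_rot: [0.001, 0.358, 0.934, -0.003]
force: [-4.9, -9.9, 1.1]
opening: 16.1
grasp_force: 21.4
```

step_arm(deltas=[0.168,0.114,0,0,0,0,0,0.111,0.17,0,0,0,0,0,0.037,0.2,0,0,0,0,0,-0.042,0.198,0,0,0,0,0,-0.114,0.168,0,0,0,0,0])

```text
time_s: 13.9
position: [442.4, -38.0, 92.2]
tcp_rot: [-0.001, 0.358, 0.934, -0.001]
force: [-5.8, -6.0, 1.8]
opening: 16.1
grasp_force: 21.4
```

step_arm(deltas=[-0.17,0.111,0,0,0,0,0,-0.199,0.037,0,0,0,0,0,-0.199,-0.041,0,0,0,0,0,-0.167,-0.115,0,0,0,0,0,-0.111,-0.17,0,0,0,0,0])

```text
time_s: 14.52
position: [467.1, -71.8, 92.0]
tcp_rot: [-0.003, 0.358, 0.934, 0.001]
force: [-8.3, 6.0, 6.6]
opening: 15.9
grasp_force: 21.9
```

Run:
```python
from h import *
arc(-740,22.5,6)
```

```text
-0.038,-0.199,0,0,0,0,0
0.041,-0.199,0,0,0,0,0
0.115,-0.168,0,0,0,0,0
0.169,-0.111,0,0,0,0,0
0.2,-0.038,0,0,0,0,0
0.198,0.042,0,0,0,0,0 
end angle -875.0
```

step_arm(deltas=[-0.038,-0.199,0,0,0,0,0,0.041,-0.199,0,0,0,0,0,0.115,-0.168,0,0,0,0,0,0.169,-0.111,0,0,0,0,0,0.2,-0.038,0,0,0,0,0,0.198,0.042,0,0,0,0,0,0,0,0,0,0,0,0])

```text
time_s: 15.4
position: [419.3, -76.5, 92.3]
tcp_rot: [-0.001, 0.358, 0.934, -0.002]
force: [-7.5, -7.5, 3.3]
opening: 16.1
grasp_force: 21.8
```

Run:
```python
from h import *
s=sense();print(s['time_s'],s['position'],s['force'])
r=s['position'][:2]-[442.3,-64.1];a=np.degrees(np.arctan2(r[1],r[0]));print('ang',a,np.hypot(*r))
b=grab_frame('top')[:,:,::-1][165:240,310:370]
c=grab_frame('scene')[:,:,::-1][160:225,245:330]
cv2.imwrite('pics/c6.png',np.hstack([cv2.resize(b,(360,450),interpolation=cv2.INTER_CUBIC),cv2.resize(c,(440,450*65*440//(85*450*65//65) if 0 else 336),interpolation=cv2.INTER_CUBIC) if 0 else cv2.copyMakeBorder(cv2.resize(c,(440,336),interpolation=cv2.INTER_CUBIC),0,114,0,0,cv2.BORDER_CONSTANT)]))
```

```text
15.4 [419.27896456 -76.48804533  92.27541367] [-7.48598985 -7.481419    3.27876956]
ang -151.71448276711422 26.142527421456805
```

View pics/c6.png

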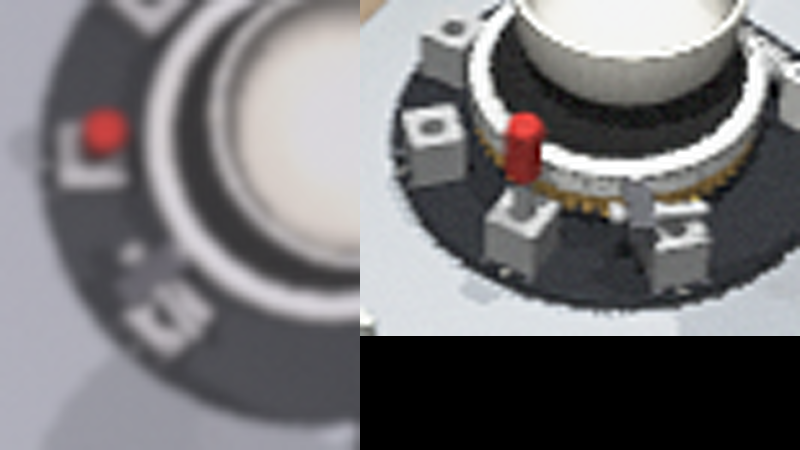

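The top crop shows the dog at about (150,275), its pad tip at (130,255), pin head at (105,130); the scene crop also shows the pad still well clear of the pin.

Run:
```python
from h import *
f=lambda u,v:(305+u/4.4,140+v/4.4)
c,th,M=fit('top',[f(89,222),f(133,104),f(246,52),f(366,95)],[105,60,15,-30])
def A(px,z):
    p=M.T@(back('top',px,z)[:2]-c);return np.degrees(np.arctan2(p[1],p[0])).round(2),np.hypot(*p).round(1)
t=lambda u,v:(310+u/6,165+v/6)
print('now dog',A(t(152,275),50),'pad',A(t(130,255),46),'bush0?',A(t(172,322),36))
print('start dog',A(f(207,365),50),'pad',A(f(186,357),46))
sc=lambda u,v:(245+(u-360)*85/440,160+v*65/336)
def S(px,z):
    p=M.T@(back('scene',px,z)[:2]-c);return np.degrees(np.arctan2(p[1],p[0])).round(2),np.hypot(*p).round(1)
print('scene dog',S(sc(638,203),47),'pad',S(sc(614,211),44),'bush0',S(sc(685,232),36),'pin',S(sc(525,122),91))
```

```text
centre [584.25035982 -21.5450596 ] yaw -0.20520014856045712 resid [[0.3, 0.1], [-0.2, -0.6], [-0.2, 0.3], [0.1, 0.3]]
now dog (np.float64(140.44), np.float64(84.7)) pad (np.float64(133.07), np.float64(86.6)) bush0? (np.float64(152.24), np.float64(89.5))
start dog (np.float64(172.11), np.float64(84.6)) pad (np.float64(164.6), np.float64(84.7))
scene dog (np.float64(138.07), np.float64(82.1)) pad (np.float64(130.88), np.float64(84.2)) bush0 (np.float64(150.85), np.float64(92.6)) pin (np.float64(104.21), np.float64(88.7))
```

Run:
```python
from h import *
arc(-875,22.5,18,shift=(-.5,-.1))
```

```text
0.168,0.114,0,0,0,0,0
0.111,0.169,0,0,0,0,0
0.038,0.199,0,0,0,0,0
-0.041,0.198,0,0,0,0,0
-0.114,0.168,0,0,0,0,0
-0.17,0.11,0,0,0,0,0
-0.199,0.037,0,0,0,0,0
-0.198,-0.042,0,0,0,0,0
-0.167,-0.115,0,0,0,0,0
-0.111,-0.17,0,0,0,0,0
-0.037,-0.2,0,0,0,0,0
0.042,-0.199,0,0,0,0,0
0.115,-0.168,0,0,0,0,0
0.17,-0.111,0,0,0,0,0
0.2,-0.038,0,0,0,0,0
0.198,0.041,0,0,0,0,0
0.168,0.114,0,0,0,0,0
0.112,0.169,0,0,0,0,0 
end angle -1280.0
```

step_arm(deltas=[0.168,0.114,0,0,0,0,0,0.111,0.169,0,0,0,0,0,0.038,0.199,0,0,0,0,0,-0.041,0.198,0,0,0,0,0,-0.114,0.168,0,0,0,0,0,-0.17,0.11,0,0,0,0,0,-0.199,0.037,0,0,0,0,0,-0.198,-0.042,0,0,0,0,0])

```text
time_s: 16.5
position: [465.9, -53.2, 92.0]
tcp_rot: [-0.003, 0.358, 0.934, -0.001]
force: [-12.8, 0.3, 8.4]
opening: 16.3
grasp_force: 22.2
```

step_arm(deltas=[-0.167,-0.115,0,0,0,0,0,-0.111,-0.17,0,0,0,0,0,-0.037,-0.2,0,0,0,0,0,0.042,-0.199,0,0,0,0,0,0.115,-0.168,0,0,0,0,0,0.17,-0.111,0,0,0,0,0,0.2,-0.038,0,0,0,0,0,0.198,0.041,0,0,0,0,0,0.168,0.114,0,0,0,0,0,0.112,0.169,0,0,0,0,0])

```text
time_s: 17.75
position: [417.3, -55.9, 92.2]
tcp_rot: [-0.002, 0.358, 0.934, -0.002]
force: [-8.6, -3.1, 5.3]
opening: 16.1
grasp_force: 21.9
```

step_arm(deltas=[0,0,0,0,0,0,0])

```text
time_s: 17.88
position: [417.8, -54.9, 92.2]
tcp_rot: [-0.002, 0.358, 0.934, -0.001]
force: [-9.6, 0.7, 8.3]
opening: 16.2
grasp_force: 22.0
```

Run:
```python
from h import *
s=sense();print(s['time_s'],s['position'],s['force'])
r=s['position'][:2]-[442.3,-64.1];a=np.degrees(np.arctan2(r[1],r[0]));print('ang',a,np.hypot(*r))
b=grab_frame('top')[:,:,::-1][165:240,310:370]
c=grab_frame('scene')[:,:,::-1][160:225,245:330]
cv2.imwrite('pics/c7.png',np.hstack([cv2.resize(b,(360,450),interpolation=cv2.INTER_CUBIC),cv2.copyMakeBorder(cv2.resize(c,(440,336),interpolation=cv2.INTER_CUBIC),0,114,0,0,cv2.BORDER_CONSTANT)]))
```

```text
17.875 [417.75341014 -54.94249467  92.18233358] [-9.55397714  0.71485839  8.32802988]
ang 159.5411502050149 26.199140781590863
```

View pics/c7.png

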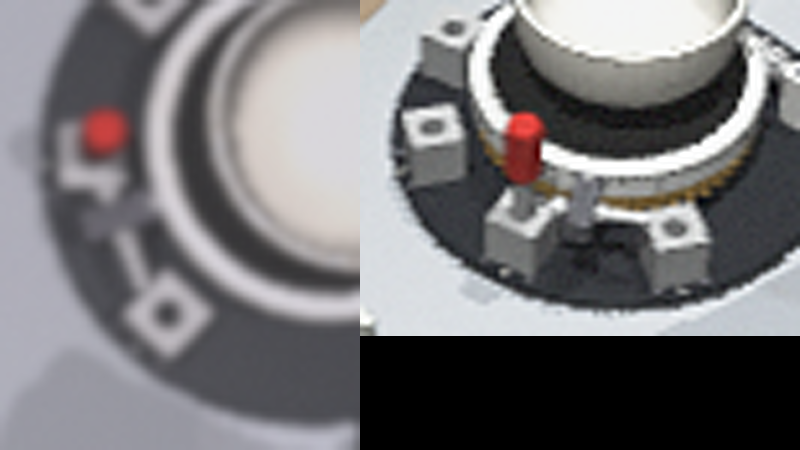

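The dog has come to (118,212) in the top crop with the pad over the bush edge at (105,183); in the scene crop pad at about (557,208), shank at (525,205), a small gap between.

Run:
```python
from h import *
f=lambda u,v:(305+u/4.4,140+v/4.4)
c,th,M=fit('top',[f(89,222),f(133,104),f(246,52),f(366,95)],[105,60,15,-30])
def A(n,px,z):
    p=M.T@(back(n,px,z)[:2]-c);return np.degrees(np.arctan2(p[1],p[0])).round(2),np.hypot(*p).round(1)
t=lambda u,v:(310+u/6,165+v/6)
sc=lambda u,v:(245+(u-360)*85/440,160+v*65/336)
print('dog',A('top',t(118,212),50),'pad',A('top',t(105,183),46))
print('scene dog',A('scene',sc(582,203),47),'pad front',A('scene',sc(553,208),44),'shank',A('scene',sc(524,206),44))
```

```text
centre [584.25035982 -21.5450596 ] yaw -0.20520014856045712 resid [[0.3, 0.1], [-0.2, -0.6], [-0.2, 0.3], [0.1, 0.3]]
dog (np.float64(122.13), np.float64(84.3)) pad (np.float64(113.79), np.float64(85.4))
scene dog (np.float64(121.24), np.float64(84.5)) pad front (np.float64(113.32), np.float64(88.5)) shank (np.float64(105.77), np.float64(93.0))
```

```bash
cat >> h.py <<'E'
def prof(z=44):
    c,M=np.array([584.25,-21.55]),R.from_euler('z',-.2052).as_matrix()[:2,:2]
    im=grab_frame('scene').astype(np.float32)
    A=np.arange(98,130,1.)
    for r in (86,90):
        a=np.radians(A);P=np.c_[(M@(r*np.array([np.cos(a),np.sin(a)]))).T+c,0*a+z]
        uv=proj('scene',P).astype(np.float32)
        v=cv2.remap(im,uv[:,:1],uv[:,1:],cv2.INTER_LINEAR)[:,0]
        print('r',r,' '.join(f"{int(x)}:{int(y.mean())}" for x,y in zip(A,v)))
E
python3 - <<'E'
from h import *
prof()
arc(-1280,16,3)
E
```

```text
r 86 98:104 99:113 100:107 101:108 102:116 103:109 104:101 105:99 106:108 107:122 108:122 109:123 110:159 111:206 112:228 113:229 114:227 115:201 116:169 117:127 118:119 119:116 120:115 121:118 122:120 123:116 124:130 125:151 126:192 127:204 128:202 129:201
r 90 98:172 99:192 100:168 101:135 102:108 103:113 104:113 105:106 106:102 107:96 108:137 109:183 110:223 111:214 112:196 113:163 114:140 115:112 116:84 117:91 118:108 119:117 120:119 121:119 122:124 123:109 124:94 125:87 126:88 127:82 128:61 129:64
0.035,0.14,0,0,0,0,0
-0.005,0.145,0,0,0,0,0
-0.045,0.138,0,0,0,0,0 
end angle -1328
```

```bash
sed -i 's/for r in (86,90)/for r in (84,87)/' h.py
python3 - <<'E'
from h import *
prof(47)
arc(-1280,12,2)
E
```

```text
r 84 98:61 99:64 100:65 101:77 102:82 103:82 104:83 105:80 106:75 107:72 108:71 109:77 110:82 111:112 112:152 113:203 114:202 115:175 116:135 117:117 118:124 119:122 120:118 121:118 122:119 123:122 124:127 125:159 126:204 127:205 128:193 129:166
r 87 98:61 99:80 100:97 101:106 102:107 103:106 104:105 105:96 106:90 107:97 108:109 109:120 110:119 111:145 112:199 113:237 114:254 115:218 116:181 117:140 118:126 119:118 120:115 121:116 122:118 123:119 124:143 125:175 126:217 127:230 128:231 129:227
0.03,0.105,0,0,0,0,0
0.007,0.108,0,0,0,0,0 
end angle -1304
```

step_arm(deltas=[0.024,0.106,0,0,0,0,0,0.002,0.109,0,0,0,0,0,0,0,0,0,0,0,0])

```text
time_s: 18.45
position: [424.1, -45.5, 92.2]
tcp_rot: [-0.002, 0.358, 0.934, 0.0]
force: [-8.1, 4.6, 8.5]
opening: 16.2
grasp_force: 22.1
```

Run:
```python
from h import *
s=sense();print(s['time_s'],s['position'],s['force'])
r=s['position'][:2]-[442.3,-64.1];a=np.arctan2(r[1],r[0]);print('ang',np.degrees(a),np.hypot(*r),'Ft',s['force'][:2]@[np.sin(a),-np.cos(a)])
prof(47)
arc(-1304,12,2)
```

```text
18.45 [424.07351919 -45.50293237  92.15475963] [-8.14315643  4.64703134  8.52395395]
ang 134.42340310059694 26.039499370323334 Ft -2.563021758889508
r 84 98:61 99:62 100:65 101:77 102:81 103:80 104:81 105:77 106:71 107:68 108:74 109:87 110:108 111:157 112:196 113:206 114:178 115:134 116:123 117:117 118:116 119:115 120:116 121:119 122:113 123:110 124:176 125:212 126:216 127:203 128:191 129:176
r 87 98:62 99:82 100:96 101:103 102:103 103:104 104:105 105:95 106:88 107:95 108:108 109:115 110:140 111:180 112:224 113:232 114:212 115:167 116:143 117:131 118:122 119:116 120:117 121:118 122:118 123:115 124:164 125:214 126:199 127:192 128:191 129:221
-0.015,0.108,0,0,0,0,0
-0.037,0.102,0,0,0,0,0 
end angle -1328
```

step_arm(deltas=[-0.005,0.109,0,0,0,0,0,-0.037,0.103,0,0,0,0,0,-0.058,0.092,0,0,0,0,0,0,0,0,0,0,0,0])

```text
time_s: 19.0
position: [439.2, -38.4, 92.1]
tcp_rot: [-0.0, 0.358, 0.934, 0.0]
force: [-3.7, 2.1, 4.5]
opening: 15.2
grasp_force: 21.7
```

```bash
cat > c.py <<'E'
from h import *
s=sense();print(s['time_s'],s['position'],s['force'])
r=s['position'][:2]-[442.3,-64.1];a=np.arctan2(r[1],r[0]);print('ang',np.degrees(a),np.hypot(*r),'Ft',s['force'][:2]@[np.sin(a),-np.cos(a)],'Fr',s['force'][:2]@[np.cos(a),np.sin(a)])
E
python3 - <<'E'
exec(open('c.py').read())
prof(47)
arc(-1340,10,4)
E
```

```text
19.0 [439.23731686 -38.35430369  92.13614184] [-3.68709057  2.06615284  4.50000841]
ang 96.7839698458367 25.927223265347305 Ft -3.417209070026059 Fr 2.487228689680919
r 84 98:60 99:63 100:66 101:77 102:83 103:83 104:80 105:77 106:80 107:87 108:103 109:146 110:189 111:203 112:198 113:168 114:144 115:125 116:119 117:116 118:117 119:118 120:116 121:102 122:140 123:208 124:219 125:211 126:192 127:177 128:167 129:160
r 87 98:63 99:81 100:95 101:103 102:106 103:106 104:102 105:93 106:90 107:101 108:130 109:188 110:216 111:233 112:211 113:178 114:140 115:128 116:120 117:115 118:116 119:118 120:119 121:108 122:121 123:201 124:213 125:201 126:208 127:220 128:234 129:233
-0.062,0.066,0,0,0,0,0
-0.072,0.055,0,0,0,0,0
-0.081,0.041,0,0,0,0,0
-0.087,0.026,0,0,0,0,0 
end angle -1380
```

step_arm(deltas=[-0.04,0.038,0,0,0,0,0,-0.041,0.035,0,0,0,0,0,0,0,0,0,0,0,0])

```text
time_s: 19.42
position: [444.8, -38.4, 92.1]
tcp_rot: [0.0, 0.358, 0.934, 0.0]
force: [-3.5, 1.7, 6.0]
opening: 15.9
grasp_force: 21.8
```

Run:
```python
exec(open('c.py').read())
prof(47)
arc(-1355,2.5,10)
```

```text
19.425 [444.83289269 -38.39962674  92.13112939] [-3.51329896  1.74258509  6.04819354]
ang 84.37140798998948 25.824885882513616 Ft -3.6672717972326825 Fr 1.389600640125447
r 84 98:57 99:63 100:67 101:78 102:82 103:81 104:79 105:76 106:77 107:94 108:145 109:181 110:205 111:195 112:175 113:137 114:122 115:115 116:116 117:117 118:118 119:118 120:120 121:135 122:172 123:214 124:203 125:191 126:176 127:171 128:164 129:154
r 87 98:63 99:82 100:96 101:103 102:104 103:106 104:105 105:93 106:86 107:97 108:139 109:221 110:238 111:243 112:214 113:175 114:129 115:118 116:116 117:118 118:119 119:120 120:121 121:151 122:189 123:223 124:228 125:224 126:227 127:229 128:234 129:232
-0.018,0.013,0,0,0,0,0
-0.019,0.013,0,0,0,0,0
-0.02,0.011,0,0,0,0,0
-0.02,0.011,0,0,0,0,0
-0.02,0.01,0,0,0,0,0
-0.021,0.009,0,0,0,0,0
-0.021,0.008,0,0,0,0,0
-0.022,0.007,0,0,0,0,0
-0.022,0.006,0,0,0,0,0
-0.022,0.005,0,0,0,0,0 
end angle -1380.0
```

step_arm(deltas=[-0.018,0.013,0,0,0,0,0,-0.016,0.01,0,0,0,0,0])

```text
time_s: 19.73
position: [446.6, -38.7, 92.1]
tcp_rot: [-0.0, 0.358, 0.934, 0.0]
force: [-5.2, 2.6, 5.3]
opening: 16.3
grasp_force: 21.9
```

step_arm(deltas=[0,0,0,0,0,0,0])

```text
time_s: 19.85
position: [446.7, -38.7, 92.1]
tcp_rot: [0.0, 0.358, 0.934, 0.0]
force: [-5.2, 2.8, 5.9]
opening: 16.1
grasp_force: 21.9
```

step_arm(deltas=[-0.012,0.007,0,0,0,0,0,0,0,0,0,0,0,0])

```text
time_s: 20.1
position: [447.3, -38.8, 92.1]
tcp_rot: [-0.0, 0.358, 0.934, 0.0]
force: [-4.6, 2.5, 6.3]
opening: 16.6
grasp_force: 21.9
```

Run:
```python
exec(open('c.py').read())
prof(47)
```

```text
20.1 [447.34639557 -38.80214152  92.12485311] [-4.5893802   2.45343685  6.2793103 ]
ang 78.71876455142281 25.79627399300269 Ft -4.980661305528789 Fr 1.5082360449838328
r 84 98:60 99:61 100:63 101:76 102:83 103:84 104:76 105:70 106:77 107:96 108:145 109:182 110:206 111:187 112:167 113:145 114:139 115:129 116:118 117:116 118:119 119:117 120:121 121:159 122:197 123:220 124:199 125:184 126:172 127:175 128:170 129:159
r 87 98:68 99:84 100:97 101:106 102:107 103:106 104:104 105:93 106:88 107:102 108:144 109:220 110:234 111:230 112:212 113:194 114:165 115:130 116:116 117:117 118:118 119:114 120:101 121:163 122:221 123:221 124:217 125:215 126:226 127:231 128:235 129:234
```

step_arm(deltas=[-0.014,0.008,0,0,0,0,0,-0.014,0.007,0,0,0,0,0,0,0,0,0,0,0,0])

```text
time_s: 20.52
position: [448.9, -39.2, 92.1]
tcp_rot: [0.0, 0.358, 0.934, 0.0]
force: [-4.5, 1.5, 5.5]
opening: 15.9
grasp_force: 21.9
```

step_arm(deltas=[-0.015,0.007,0,0,0,0,0,-0.014,0.006,0,0,0,0,0,0,0,0,0,0,0,0])

```text
time_s: 20.9
position: [450.4, -39.7, 92.1]
tcp_rot: [0.0, 0.358, 0.934, 0.0]
force: [-3.6, 2.1, 5.4]
opening: 16.2
grasp_force: 21.9
```

step_arm(deltas=[-0.015,0.006,0,0,0,0,0,-0.015,0.006,0,0,0,0,0,0,0,0,0,0,0,0])

```text
time_s: 21.28
position: [452.0, -40.2, 92.1]
tcp_rot: [0.0, 0.358, 0.934, 0.0]
force: [-5.0, 1.8, 5.5]
opening: 15.9
grasp_force: 21.9
```

step_arm(deltas=[-0.015,0.005,0,0,0,0,0,-0.015,0.005,0,0,0,0,0,0,0,0,0,0,0,0])

```text
time_s: 21.65
position: [453.4, -40.9, 92.1]
tcp_rot: [0.0, 0.358, 0.934, 0.0]
force: [-4.3, 2.8, 5.2]
opening: 16.0
grasp_force: 21.9
```

Run:
```python
exec(open('c.py').read())
prof(47)
```

```text
21.65 [453.39378549 -40.87944199  92.12273585] [-4.30828913  2.80454125  5.18063037]
ang 64.46353212061457 25.734536929885508 Ft -5.09641409459445 Fr 0.6733277278105514
r 84 98:63 99:64 100:65 101:76 102:80 103:79 104:76 105:75 106:83 107:111 108:178 109:206 110:212 111:175 112:152 113:134 114:122 115:117 116:115 117:116 118:119 119:110 120:113 121:181 122:210 123:210 124:182 125:173 126:175 127:176 128:169 129:151
r 87 98:70 99:83 100:97 101:106 102:106 103:106 104:103 105:96 106:94 107:120 108:169 109:234 110:228 111:200 112:159 113:133 114:121 115:118 116:117 117:119 118:120 119:114 120:92 121:157 122:220 123:214 124:211 125:213 126:229 127:234 128:236 129:231
```

step_arm(deltas=[-0.016,0.004,0,0,0,0,0,-0.015,0.004,0,0,0,0,0,0,0,0,0,0,0,0])

```text
time_s: 22.08
position: [454.8, -41.6, 92.1]
tcp_rot: [0.0, 0.358, 0.934, 0.0]
force: [-3.4, 2.3, 5.6]
opening: 15.7
grasp_force: 21.9
```

step_arm(deltas=[-0.016,0.003,0,0,0,0,0,-0.015,0.003,0,0,0,0,0,0,0,0,0,0,0,0])

```text
time_s: 22.45
position: [456.1, -42.4, 92.1]
tcp_rot: [0.0, 0.358, 0.934, 0.0]
force: [-3.7, 1.8, 5.3]
opening: 16.0
grasp_force: 21.9
```

step_arm(deltas=[-0.016,0.002,0,0,0,0,0,-0.016,0.002,0,0,0,0,0,0,0,0,0,0,0,0])

```text
time_s: 22.82
position: [457.5, -43.3, 92.1]
tcp_rot: [0.0, 0.358, 0.934, 0.0]
force: [-3.6, 1.0, 5.8]
opening: 15.8
grasp_force: 21.9
```

step_arm(deltas=[-0.018,0.001,0,0,0,0,0,-0.018,0.001,0,0,0,0,0,0,0,0,0,0,0,0])

```text
time_s: 23.2
position: [458.9, -44.5, 92.1]
tcp_rot: [-0.0, 0.358, 0.934, 0.0]
force: [-4.8, 2.3, 5.4]
opening: 16.1
grasp_force: 21.9
```

Run:
```python
exec(open('c.py').read())
prof(48)
```

```text
23.2 [458.86083103 -44.46191786  92.11210835] [-4.83539587  2.29951126  5.39006812]
ang 49.85900269404586 25.688818472733583 Ft -5.178895975839511 Fr -1.3593534061311918
r 84 98:63 99:66 100:66 101:68 102:74 103:76 104:78 105:77 106:80 107:100 108:146 109:186 110:208 111:173 112:141 113:123 114:118 115:115 116:116 117:116 118:115 119:121 120:139 121:178 122:189 123:173 124:134 125:118 126:117 127:122 128:120 129:113
r 87 98:57 99:69 100:83 101:95 102:104 103:101 104:96 105:92 106:89 107:123 108:187 109:236 110:242 111:222 112:170 113:136 114:116 115:113 116:114 117:118 118:118 119:126 120:156 121:203 122:242 123:247 124:241 125:232 126:219 127:211 128:205 129:197
```

step_arm(deltas=[-0.018,0,0,0,0,0,0,-0.018,0,0,0,0,0,0,0,0,0,0,0,0,0])

```text
time_s: 23.62
position: [460.2, -45.7, 92.1]
tcp_rot: [-0.0, 0.358, 0.934, 0.0]
force: [-4.4, 2.5, 5.2]
opening: 16.0
grasp_force: 21.9
```

step_arm(deltas=[-0.018,-0.001,0,0,0,0,0,-0.018,-0.001,0,0,0,0,0,0,0,0,0,0,0,0])

```text
time_s: 24.0
position: [461.4, -46.9, 92.1]
tcp_rot: [-0.0, 0.358, 0.934, 0.0]
force: [-4.5, 2.2, 6.3]
opening: 16.3
grasp_force: 21.9
```

step_arm(deltas=[-0.018,-0.002,0,0,0,0,0,-0.018,-0.003,0,0,0,0,0,0,0,0,0,0,0,0])

```text
time_s: 24.38
position: [462.5, -48.3, 92.1]
tcp_rot: [-0.0, 0.358, 0.934, 0.0]
force: [-3.5, 2.7, 5.9]
opening: 16.1
grasp_force: 21.9
```

step_arm(deltas=[-0.018,-0.003,0,0,0,0,0,-0.018,-0.004,0,0,0,0,0,0,0,0,0,0,0,0])

```text
time_s: 24.75
position: [463.6, -49.8, 92.1]
tcp_rot: [-0.0, 0.358, 0.934, 0.0]
force: [-4.5, 2.7, 5.0]
opening: 15.8
grasp_force: 21.9
```

step_arm(deltas=[-0.017,-0.005,0,0,0,0,0,-0.017,-0.005,0,0,0,0,0,0,0,0,0,0,0,0])

```text
time_s: 25.12
position: [464.5, -51.2, 92.1]
tcp_rot: [-0.0, 0.358, 0.934, 0.0]
force: [-5.2, 1.9, 6.3]
opening: 15.8
grasp_force: 21.9
```

Run:
```python
exec(open('c.py').read())
prof(48)
```

```text
25.125 [464.52912237 -51.20017437  92.09968849] [-5.18001123  1.86040873  6.32047928]
ang 30.1271061940277 25.700960730600492 Ft -4.209044797408078 Fr -3.5464882505851003
r 84 98:69 99:65 100:66 101:69 102:75 103:76 104:76 105:76 106:86 107:110 108:155 109:171 110:160 111:136 112:122 113:118 114:115 115:115 116:119 117:118 118:109 119:134 120:174 121:189 122:173 123:135 124:116 125:110 126:113 127:114 128:112 129:102
r 87 98:60 99:69 100:82 101:95 102:105 103:102 104:97 105:94 106:95 107:132 108:190 109:229 110:224 111:196 112:156 113:130 114:117 115:118 116:119 117:120 118:104 119:112 120:195 121:213 122:210 123:221 124:217 125:207 126:198 127:193 128:188 129:176
```

step_arm(deltas=[-0.017,-0.006,0,0,0,0,0,-0.017,-0.006,0,0,0,0,0,0,0,0,0,0,0,0])

```text
time_s: 25.55
position: [465.3, -52.7, 92.1]
tcp_rot: [-0.0, 0.358, 0.934, 0.0]
force: [-4.9, 2.7, 6.2]
opening: 15.9
grasp_force: 21.9
```

step_arm(deltas=[-0.017,-0.007,0,0,0,0,0,-0.016,-0.007,0,0,0,0,0,0,0,0,0,0,0,0])

```text
time_s: 25.92
position: [466.1, -54.3, 92.1]
tcp_rot: [-0.0, 0.358, 0.934, 0.0]
force: [-5.6, 2.7, 6.2]
opening: 16.1
grasp_force: 21.9
```

step_arm(deltas=[-0.016,-0.008,0,0,0,0,0,-0.016,-0.008,0,0,0,0,0,0,0,0,0,0,0,0])

```text
time_s: 26.3
position: [466.7, -55.9, 92.1]
tcp_rot: [-0.0, 0.358, 0.934, 0.0]
force: [-5.4, 2.0, 6.4]
opening: 16.0
grasp_force: 21.9
```

step_arm(deltas=[-0.016,-0.009,0,0,0,0,0,-0.015,-0.01,0,0,0,0,0,0,0,0,0,0,0,0])

```text
time_s: 26.68
position: [467.2, -57.6, 92.1]
tcp_rot: [-0.001, 0.358, 0.934, 0.0]
force: [-5.2, 4.0, 6.3]
opening: 16.1
grasp_force: 21.9
```

step_arm(deltas=[-0.013,-0.009,0,0,0,0,0,-0.013,-0.009,0,0,0,0,0,0,0,0,0,0,0,0])

```text
time_s: 27.05
position: [467.5, -59.1, 92.1]
tcp_rot: [-0.001, 0.358, 0.934, 0.001]
force: [-4.6, 3.2, 6.0]
opening: 15.8
grasp_force: 21.9
```

step_arm(deltas=[-0.014,-0.011,0,0,0,0,0,-0.014,-0.012,0,0,0,0,0,0,0,0,0,0,0,0])

```text
time_s: 27.42
position: [467.8, -60.8, 92.1]
tcp_rot: [-0.001, 0.358, 0.934, 0.001]
force: [-5.0, 5.2, 7.1]
opening: 16.3
grasp_force: 21.9
```

step_arm(deltas=[-0.013,-0.012,0,0,0,0,0,0,0,0,0,0,0,0])

```text
time_s: 27.68
position: [467.9, -61.7, 92.0]
tcp_rot: [-0.001, 0.359, 0.934, 0.001]
force: [-5.2, 5.7, 6.8]
opening: 15.8
grasp_force: 21.9
```

Run:
```python
from h import *
F=[];P=[]
for i in range(14):
    s=sense();F.append(s['force']);P.append(s['position']);grab_frame('scene')
F=np.array(F);p=np.mean(P,0);r=p[:2]-[442.3,-64.1];a=np.arctan2(r[1],r[0])
ft=F[:,:2]@[np.sin(a),-np.cos(a)];print(p,np.degrees(a),F.mean(0),'Ft',ft.mean(),ft.std());prof(48)
```

```text
[467.92153753 -61.65193768  92.05177345] 5.4578741840708656 [-4.77849355  4.45178284  6.33495898] Ft -4.886101281418196 0.6787836079555913
r 84 98:67 99:72 100:70 101:67 102:70 103:72 104:82 105:88 106:110 107:140 108:152 109:136 110:103 111:113 112:113 113:116 114:117 115:117 116:119 117:122 118:134 119:157 120:178 121:166 122:134 123:92 124:96 125:100 126:106 127:100 128:94 129:87
r 87 98:62 99:74 100:85 101:96 102:102 103:94 104:84 105:97 106:127 107:199 108:229 109:226 110:196 111:151 112:123 113:116 114:117 115:118 116:120 117:116 118:150 119:197 120:225 121:229 122:230 123:230 124:203 125:175 126:174 127:172 128:166 129:156
```

Create m.py:
```python
from h import *
F=[];P=[]
for i in range(12):
    s=sense();F.append(s['force']);P.append(s['position']);grab_frame('scene')
F=np.array(F);p=np.mean(P,0);r=p[:2]-[442.3,-64.1];a=np.arctan2(r[1],r[0])
ft=F[:,:2]@[np.sin(a),-np.cos(a)];print(s['time_s'],p,np.degrees(a),F.mean(0),'Ft',ft.mean(),ft.std())
b=a-np.radians(2);t=np.array([np.sin(b),-np.cos(b)]);y=np.radians(48)
print('t in tool X,Y',t@[-np.sin(y),np.cos(y)],t@[np.cos(y),np.sin(y)])
```

```text
(no output)
```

step_arm(deltas=[-0.013,-0.012,0,0,0,0,0,-0.013,-0.013,0,0,0,0,0,0,0,0,0,0,0,0])

```text
time_s: 28.8
position: [468.0, -63.4, 92.0]
tcp_rot: [-0.001, 0.359, 0.934, 0.001]
force: [-4.9, 4.5, 6.1]
opening: 16.4
grasp_force: 21.9
```

```bash
python3 m.py
```

```text
29.35 [468.04622597 -63.3758887   92.0491439 ] 1.611016199681074 [-4.71713655  4.50518606  6.77942629] Ft -4.636022067888886 0.5161776698272186
t in tool X,Y -0.6640699787373381 -0.7476704242778307
```

step_arm(deltas=[-0.013,-0.014,0,0,0,0,0,-0.012,-0.014,0,0,0,0,0,0,0,0,0,0,0,0])

```text
time_s: 29.78
position: [468.0, -65.1, 92.0]
tcp_rot: [-0.001, 0.359, 0.934, 0.001]
force: [-3.9, 5.9, 7.2]
opening: 15.8
grasp_force: 22.0
```

```bash
python3 m.py
```

```text
30.325 [468.04606007 -65.14063966  92.03550568] -2.3145996784190186 [-4.70371921  5.03652378  6.60750628] Ft -4.842448388419346 0.5736542195649238
t in tool X,Y -0.6113254067215976 -0.791379331987305
```

step_arm(deltas=[-0.012,-0.015,0,0,0,0,0,-0.011,-0.015,0,0,0,0,0,0,0,0,0,0,0,0])

```text
time_s: 30.75
position: [467.9, -66.9, 92.0]
tcp_rot: [-0.001, 0.359, 0.934, 0.001]
force: [-3.8, 5.5, 7.0]
opening: 16.4
grasp_force: 22.0
```

```bash
python3 m.py
```

```text
31.3 [467.93108005 -66.89694508  92.03836609] -6.227656554726758 [-4.62382295  5.64666481  6.68078265] Ft -5.111753551048263 0.5790138587002637
t in tool X,Y -0.5558944362169195 -0.8312528952028218
```

step_arm(deltas=[-0.009,-0.013,0,0,0,0,0,-0.009,-0.013,0,0,0,0,0,0,0,0,0,0,0,0])

```text
time_s: 31.72
position: [467.7, -68.3, 92.0]
tcp_rot: [-0.001, 0.359, 0.934, 0.001]
force: [-4.2, 5.9, 6.3]
opening: 15.9
grasp_force: 22.0
```

```bash
python3 m.py
```

```text
32.275 [467.75613294 -68.34344794  92.03933284] -9.463984619180406 [-4.24740745  6.43027033  6.88570255] Ft -5.644357860048452 0.44712917963157633
t in tool X,Y -0.5080798715243242 -0.8613099582332868
```

step_arm(deltas=[-0.008,-0.014,0,0,0,0,0,-0.008,-0.014,0,0,0,0,0,0,0,0,0,0,0,0])

```text
time_s: 32.7
position: [467.4, -69.8, 92.0]
tcp_rot: [-0.001, 0.359, 0.933, 0.001]
force: [-4.7, 7.2, 7.2]
opening: 16.2
grasp_force: 21.9
```

```bash
python3 m.py
```

```text
33.25 [467.46566859 -69.84242966  92.03703157] -12.853961770764098 [-3.94103447  6.26770026  6.70804137] Ft -5.233884003763584 0.41629497617041467
t in tool X,Y -0.45626006271644737 -0.8898464784275901
```

step_arm(deltas=[-0.01,-0.019,0,0,0,0,0,-0.01,-0.02,0,0,0,0,0,0,0,0,0,0,0,0])

```text
time_s: 33.67
position: [467.0, -71.8, 92.0]
tcp_rot: [-0.001, 0.359, 0.933, 0.001]
force: [-2.8, 6.9, 6.0]
opening: 16.4
grasp_force: 21.9
```

```bash
python3 m.py
```

```text
34.225 [466.96709008 -71.81500436  92.03923678] -17.36786022801518 [-3.5617506   7.28034911  6.75205638] Ft -5.885220841628935 0.38515272288158486
t in tool X,Y -0.38481313218098184 -0.9229945033969933
```

step_arm(deltas=[-0.006,-0.015,0,0,0,0,0,-0.006,-0.015,0,0,0,0,0,0,0,0,0,0,0,0])

```text
time_s: 34.65
position: [466.5, -73.2, 92.1]
tcp_rot: [-0.0, 0.359, 0.933, 0.002]
force: [-3.1, 7.2, 6.1]
opening: 16.2
grasp_force: 21.9
```

```bash
python3 m.py
python3 - <<'E'
from h import *
def cen(a):
    a=a.astype(float);w=np.clip(a[...,2]-a[...,:2].max(-1)-40,0,None);y,x=np.indices(w.shape);return (x*w).sum()/w.sum(),(y*w).sum()/w.sum()
s=grab_frame('scene')[:,:,::-1][160:225,245:330];s=cv2.resize(s,(440,336),interpolation=cv2.INTER_CUBIC)
o=cv2.imread('pics/c7.png')[:336,360:];o6=cv2.imread('pics/c6.png')[:336,360:]
for n,i in(('c6',o6),('c7',o),('now',s)):print(n,cen(i[100:200,130:200]))
print('px(enlarged) for 1 mm along -y.. tangent',(proj('scene',[[579.3,66.3,80],[580.3,66.3,80]])[1]-proj('scene',[[579.3,66.3,80]])[0])*5.17)
E
```

```text
35.2 [466.52343335 -73.17144775  92.0478035 ] -20.530452099193468 [-2.98483161  7.92470873  6.57285076] Ft -6.374582329062325 0.47099893129506604
t in tool X,Y -0.33330580815444716 -0.9428187727503685
c6 (np.float64(33.623460638555365), np.float64(38.866127813758354))
c7 (np.float64(33.581219182585194), np.float64(38.76396508272764))
now (np.float64(23.344033343082774), np.float64(37.63756946475578))
px(enlarged) for 1 mm along -y.. tangent [-1.96331449 -0.91629796]
```

The red pin head has shifted about 10 enlarged pixels clockwise (the pin is leaning in its bush clearance) and the drag is up by about 1.7 N, so the screw bears on the pin with roughly 12 N. Unload slightly, let go, lift away.

step_arm(deltas=[0.01,0.028,0,0,0,0,0,0,0,0,0,0,0,0.45,0,0,0,0,0,0,0.45,0,0,0,0,0,0,0.45,0,0,-0.4,0,0,0,0.45,0,0,-0.8,0,0,0,0.45,0,0,-0.6,0,0,0,0.45,0,0,0,0,0,0,0.45,0,0,0,0,0,0,0.45])

```text
time_s: 36.42
position: [466.4, -73.1, 180.2]
tcp_rot: [-0.001, 0.358, 0.934, 0.0]
force: [-1.0, -0.4, 0.2]
opening: 38.5
grasp_force: 0.0
```

Run:
```python
from h import *
def cen(a):
    a=a.astype(float);w=np.clip(a[...,2]-a[...,:2].max(-1)-40,0,None);y,x=np.indices(w.shape);return (x*w).sum()/w.sum(),(y*w).sum()/w.sum()
s=grab_frame('scene')[:,:,::-1][160:225,245:330];s=cv2.resize(s,(440,336),interpolation=cv2.INTER_CUBIC)
print(cen(s[100:200,130:200]),cen(s[80:220,90:240]),cen(cv2.imread('pics/c7.png')[:336,360:][80:220,90:240]));t=sense();print(t['time_s'],t['position'],t['opening'],t['force'])
```

```text
(np.float64(23.357249473191292), np.float64(37.633077733551865)) (np.float64(63.35724947319129), np.float64(57.633077733551865)) (np.float64(73.58121918258519), np.float64(58.76396508272764))
36.475 [466.11589229 -72.96000866 179.76704907] 38.24270855149277 [-0.11088221 -0.50353921 -0.60783371]
```

```bash
python3 -c "
from bench import job
print(job.sign_off())"
```

```text
the job is handed in; nothing more can be done
None
```

The job is handed in, verdict not shown: the pin is home in the next bush and the stop screw bears on it at roughly 10–12 N (estimated from crank drag, not measured). The pin leans about 0.09 rad (limit 0.15), the robot is clear, and I saw nothing disturb the bowl or jars.

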